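Clear the tripped flow rig and hold its reset

ROBOT

A 7-joint arm with a two-finger parallel gripper is mounted at the origin on the work surface. World frame = base frame: x ahead of the robot, y to its left, z up, the work surface at z = 0. Lengths are in m, angles in rad, forces in N, time in s.
With the tool pointing down it reaches from about 0.35 to 0.9 m from the base axis. Payload 8.1 kg.
Tool frame: the origin (TCP) lies midway between the tips of the shut fingers; the grasp point (between the pads) lies arm.grasp_offset behind it (arm.grasp_offset is the distance from the TCP to the grasp point, in m); z points along the fingers, y is the line along which they close (so a half turn about z gives the same grasp; the last joint's range is limited). The gripper opens to 92 mm and grips with 3 to 60 N. Pads are 19 mm wide; open, the fingers measure 130 mm over their backs; the gripper's body (75 mm by 190 mm) begins 47 mm behind the grasp point.
Start: joints at [-1.391, 0.434, 0.025, 1.573, -0.012, 1.134, -0.075], TCP at [0.174, 0.6, 0.227] pointing down, gripper open.
Joint ranges: [-2.62, 2.62], [-0.44, 2.09], [-1.27, 1.32], [0.08, 2.57], [-1.32, 4.46], [0.12, 2], [-2.74, 2.74]. Speed limits (rad/s): [2.22, 2.22, 3.01, 3.01, 3.14, 3.14, 3.14].

INTERFACE

Orientations are given as a rotation vector (axis times angle).
In Python, from cell import observe, imaging, arm gives the robot as it stands.
- The arm moves only by the tool apply_moves, never from a script. Its argument "commands" is a list of rows, each a list of 5 numbers: the opening in per cent of the stroke, from 0 (shut) to 100 (fully open), then the shift along the world's x, y, z in units of 0.06 m (1.0 is 0.06 m), then the turn about the world's z in units of 0.5 rad (1.0 is 0.5 rad). A call has 1 to 12 rows; each row shifts and turns the commanded pose from where the row before left it; what a row does not reach is not made up. A row lasts 1/8 s, in which the tool goes at most 62.5 mm and 10.7 degrees, less where a joint would pass 70% of its speed; a pose out of reach is approached as far as the arm can. A call with a number of a shift or a turn outside -1 to 1 is refused whole. A call with a gripper value outside its range is refused whole. The fingers move at their own pace and stop on an object; "newtons" is the grip in N (left out, the last holds). Time passes only in rows, so rows that do not move let the fingers close. It gives the time, the measured TCP pose, the force, the opening and the grip force at its end, in the units of the state.
- observe(): the state, without advancing time (a new reading comes with each control period).
- imaging.get_image(name): name is "side" or "top"; returns (picture, depth): 420x560x3 uint8, red, green, blue; 420x560 float32, m along the optical axis (not along the pixel's ray), 0 where there is no reading.
- imaging.camera_params(name): a dict with "camera_matrix" (3x3 intrinsics, pixels), "dist" ([k1, k2, p1, p2, k3] as OpenCV has them; the pictures are not rectified), "origin" and "rotation" of the camera in the world. Camera axes: x right, y up, looking along -z (the intrinsics and any distortion apply to the point x, -y, -z); pixel columns grow to the right and rows downward; lengths in m; the calibration is good to about 2 mm. A picture is of the moment at which its call begins. camera_params takes no time and is no camera call.
- arm.sign_off(): hands the job in; it is judged then, once.
The state is a dict: "clock": time; "joints": joint angles; "dq": joint speeds; "joint_efforts": joint torques, N m; "position": TCP position; "ee_rot": TCP orientation; "force": force on the tool from outside, world axes, zero at the start; "ft_torque": the same for the moment, N m; "width": opening from 0.0 (shut) to 1.0 (fully open); "gripper_force": force on a finger pad.
Only numpy, scipy, OpenCV 4.12 (cv2) and the standard library are available. Lean on these libraries where they do the work, as an engineer would, in place of code of your own. Each camera call takes 0.05 s, during which the arm holds its last target. There are 200 camera calls.

TASK

The flow rig has tripped on parts left in its tray: first clear the tray by putting the brass coupling in the blue bin with the other brass coupling and the orange cap in the white bin with the other cap. Then take the yellow-handled stylus from the tool stand, reach it through the hole in the control box and press the recessed red reset button down with it. Finish while still gripping the stylus and holding the button fully down, and leave the other things on the bench where they are.

Things in the scene. Friction and masses are not known exactly. Their poses are not given: they have to be found in the camera images.
- rig: Fixed flow rig: a 200 (x) by 340 (y) mm base with a white tray on its left half (+y) and a white control box on its right half (-y). Origin: centre of the base's underside, on the table. The base's floor is 6 mm thick with a black rim 6 mm wide and 12 mm high above the table all round. The box is 150 by 150 mm, spans x -75 to +75 and y -165 to -15 mm, and its flat top is 70 mm above the table. Yaw varies.
- aperture (a point): Centre of the mouth of the round hole in the control box's flat top, inside a yellow square outline; 18 mm diameter, vertical, 50 mm deep, at (20, -90, 70) mm in the rig's frame. The red reset button lies in it.
- button_top (a point): Centre of the top of the red reset button (14 mm diameter) inside the hole, 20 mm below the box's top when up; it moves down with the button.
- reset_button (a joint): Travel of the reset button in m: 0 up, 0.006 fully down. It springs back: it starts to move at 1.5 N and is fully down at 5 N (583 N/m). It counts as held down beyond 0.004.
- tray (a point): Centre of the tray's floor (6 mm above the table), at (0, 75, 6) mm in the rig's frame.
- coupling: Loose brass pipe coupling standing on end on the tray: 40 mm high, 28 mm diameter from 8 to 32 mm up, 22 mm diameter at both ends, 60 to 130 g. Origin: centre of its lower end, z up along its axis.
- coupling_center (a point): Middle of the brass coupling, 20 mm above its origin.
- cap: Loose orange screw cap of a bottle standing on the tray: 38 mm diameter, 28 mm high, about 30 g. Origin: centre of its underside, z up.
- cap_center (a point): Middle of the orange cap, 14 mm above its origin.
- brass_bin: Fixed blue open bin for brass fittings, 140 (x) by 120 (y) by 45 mm high, walls and floor 4 to 5 mm thick. Origin: centre of its underside. One brass coupling is fixed in it, lying along its +x wall (x 34 to 62 mm, y -18 to 22 mm, up to 32 mm high); the rest is free, and (-20, -5) mm is a good place to put another.
- cap_bin: Fixed white open bin for caps, same size and frame as the blue one. One orange cap is fixed in its (+x, +y) corner, centre at (44, 34) mm, 33 mm high; the rest is free, and (-20, -5) mm is a good place to put another.
- stand: Fixed aluminium tool stand, 130 (x) by 60 (y) by 65 mm high, with two vertical 11 mm holes at x = -40 mm (the stylus) and x = +40 mm (the black driver). Origin: centre of its underside.
- stylus: Loose stylus with a yellow handle, standing upright in the stand at the start: steel shaft 8 mm diameter and 60 mm long, then a square handle 16 by 16 mm and 65 mm long (60 to 125 mm above the tip), 127 mm long in all, 40 to 65 g. Origin: the tip of the shaft, z up along it towards the handle; x and y are square to the handle's faces. The handle's shoulder rests on the stand's top, so the tip is 5 mm above the table at first.
- stylus_tip (a point): The stylus's free tip (lower end of the steel shaft).
- stylus_handle (a point): Point inside the yellow handle, 95 mm above the tip, where it is well gripped.
- driver: Black-handled driver in the stand's other hole, same size as the stylus; not needed. Origin: its tip.
- flask: Glass conical flask, 80 mm diameter, 105 mm high, on the table; not needed. Origin: centre of its underside.
- bottle: Glass jar with an orange cap screwed on, 60 mm diameter, 120 mm high, at the back; not needed. Origin: centre of its underside.
- beaker: Glass beaker, 66 mm diameter, 80 mm high, at the back; not needed. Origin: centre of its underside.
- wrench: Steel wrench, 140 mm long, lying at the left of the table; not needed.
- meter: Yellow hand meter, 90 by 160 by 35 mm, lying at the back; not needed. Origin: centre of its underside.

How it is judged:
On the way, in this order (a step that is already met when the one before it is completed fails the run):
1. the coupling is in the blue bin and the cap in the white bin, both let go and at rest (x of coupling_center in the frame of brass_bin between -0.066 and 0.066 m and y of coupling_center in the frame of brass_bin between -0.056 and 0.056 m and z of coupling_center in the frame of brass_bin between 0 and 0.05 m and contact force between each of the arm, the fingers and coupling below 0.1 N and linear speed of each of coupling, cap below 0.03 m/s and x of cap_center in the frame of cap_bin between -0.066 and 0.066 m and y of cap_center in the frame of cap_bin between -0.056 and 0.056 m and z of cap_center in the frame of cap_bin between 0 and 0.05 m and contact force between each of the arm, the fingers and cap below 0.1 N), for 0.2 s.
2. the gripped stylus holds the reset button down through the hole (value of joint reset_button above 0.004 m and contact force between stylus and rig above 1.5 N and contact force between the fingers and stylus above 2 N and contact force between stylus and stand below 0.1 N and horizontal distance between stylus_tip and aperture below 0.01 m and angle between stylus's own z axis and vertical below 0.35 rad), for 0.3 s.
At the end, for the whole second after the job is handed in: Coupling in the blue bin, cap in the white bin (middle inside the walls, under 50 mm up), let go, at rest; stylus gripped (over 2 N), off the stand, within 20 degrees of upright, tip within 10 mm of the hole's axis, pressing over 1.5 N, reset button over 4 of its 6 mm down (all of step 1 and all of step 2); the arm keeps its last pose, push and grip.
It fails at once if a bystander (driver, flask, bottle, beaker, wrench or meter) is moved more than 30 mm (distance of any of driver, flask, bottle, beaker, wrench, meter from where it was at the start of the episode above 0.03 m).
It fails at once if the driver, flask, bottle or beaker is tipped over (angle between any of driver, flask, bottle, beaker's own z axis and vertical above 0.5 rad).
It also fails if it takes over 72 s, if anything falls off the work surface, if the arm or the gripper's body presses on something with over 40 N, if the wrist force passes 120 N, or if a joint passes its speed limit or range.

## Working session

There is one attempt and no reset: what is moved stays moved. The work goes in short steps, Python scripts to look and compute and a tool call to move; the robot and the scene stay as the last step left them, time stands still between calls to the robot, and variables do not carry over. Pictures are saved under pics/ and viewed, at most 10 in all, crops included, and the job is handed in when it is done.

Besides the shell and the picture viewer there is one more tool, called as name(argument=value, ...), one argument or row to a line, values as JSON. apply_moves: Moves the arm, as the interface text tells. Its arguments: {"type":"object","properties":{"commands":{"type":"array"},"newtons":{"type":"number"}},"required":["commands"]}

```bash
mkdir -p pics; ls; cat > h.py <<'E'
import numpy as np, cv2
from cell import observe, imaging, arm
def grab(n):
    p,d=imaging.get_image(n); np.savez('%s.npz'%n,p=p,d=d); return p,d
def load(n):
    z=np.load('%s.npz'%n); return z['p'],z['d']
def world(n,uv,depth):
    c=imaging.camera_params(n); uv=np.atleast_2d(np.float64(uv)); depth=np.atleast_1d(depth).astype(float)
    q=cv2.undistortPoints(uv.reshape(-1,1,2),np.array(c['camera_matrix']),np.array(c['dist'])).reshape(-1,2)
    P=np.c_[q[:,0]*depth,-q[:,1]*depth,-depth]
    return P@np.array(c['rotation']).T+np.array(c['origin'])
def onz(n,uv,z):
    a=world(n,uv,np.full(len(np.atleast_2d(uv)),1.)); o=np.array(imaging.camera_params(n)['origin'])
    d=a-o; return o+d*((z-o[2])/d[:,2])[:,None]
def proj(n,P):
    c=imaging.camera_params(n); X=(np.atleast_2d(P)-np.array(c['origin']))@np.array(c['rotation'])
    return cv2.projectPoints((X*[1,-1,-1]).reshape(-1,1,3),np.zeros(3),np.zeros(3),np.array(c['camera_matrix']),np.array(c['dist']))[0].reshape(-1,2)
E
python3 - <<'E'
from h import *
for n in('top','side'):
    p,d=grab(n); cv2.imwrite('pics/%s0.png'%n,cv2.resize(p[:,:,::-1],(800,600)))
    c=imaging.camera_params(n); print(c)
print(observe(),arm.grasp_offset)
E
```

```text
pics
{'camera_matrix': array([[479.36171257,   0.        , 275.03475241],
       [  0.        , 479.36171257, 202.97443336],
       [  0.        ,   0.        ,   1.        ]]), 'dist': array([-0.00352711,  0.        ,  0.        ,  0.        ,  0.        ]), 'origin': array([0.47830197, 0.0873316 , 1.61850262]), 'rotation': array([ 0.02665587, -0.05595492, -1.54313666])}
{'camera_matrix': array([[430.27655469,   0.        , 277.52494606],
       [  0.        , 430.27655469, 214.48910206],
       [  0.        ,   0.        ,   1.        ]]), 'dist': array([4.84423009e-05, 0.00000000e+00, 0.00000000e+00, 0.00000000e+00,
       0.00000000e+00]), 'origin': array([ 0.42898808, -0.87496061,  0.84740543]), 'rotation': array([ 0.89230475, -0.06757441, -0.11151106])}
{'clock': 0.1, 'joints': array([-1.39061815,  0.43511947,  0.02497221,  1.57400364, -0.01160674,
        1.1339794 , -0.07507752]), 'dq': array([ 3.77180473e-04, -2.48327208e-03,  2.75234852e-05, -3.42325167e-03,
       -2.96223477e-04, -8.03607203e-04,  1.15638570e-03]), 'joint_efforts': array([ 2.67404561e-03, -6.69121885e+01,  9.87862945e-01, -3.15146971e+01,
       -6.05092524e-02,  3.74873355e-02,  4.48043318e-05]), 'position': array([0.17431213, 0.59973154, 0.2260454 ]), 'ee_rot': array([-4.42773164e-01, -3.11015734e+00,  2.14050625e-03]), 'force': array([-0.07825076, -0.1532838 , -0.08297458]), 'ft_torque': array([-0.01202112,  0.00800456,  0.00919272]), 'gripper_force': 0.0, 'width': 1.000743147438972} 0.0188
```

View pics/top0.png

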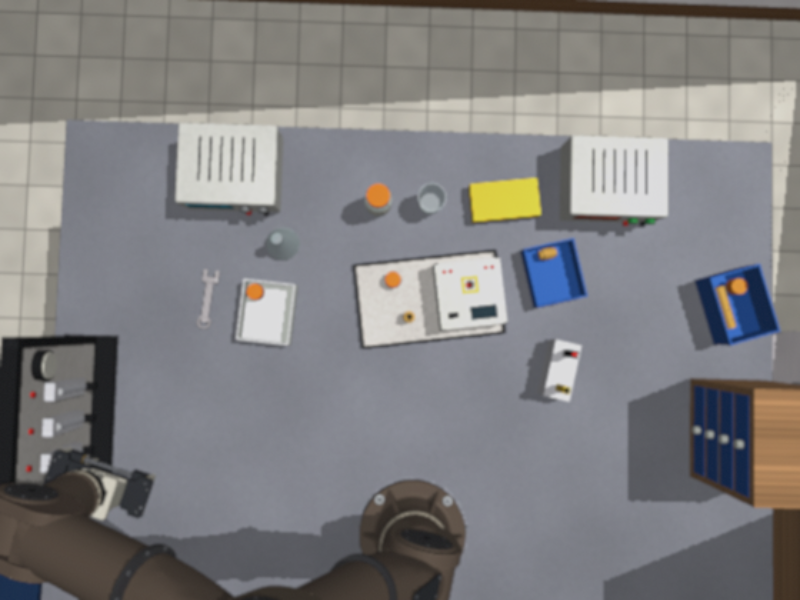

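View pics/side0.png

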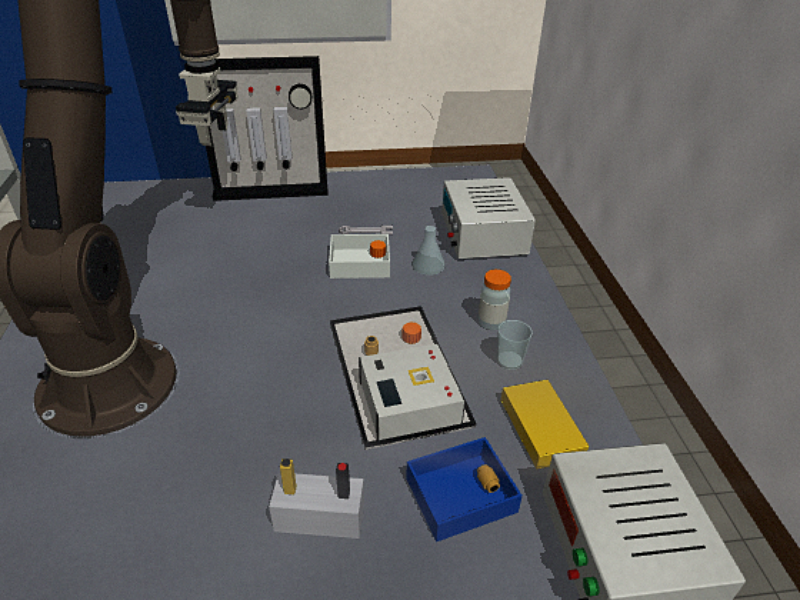

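The top view (800x600) shows the cap at (393,280), coupling (408,317), hole (470,285), blue bin (553,273), white bin (266,312), stylus (562,389) and driver (570,353). The side view agrees with this. Next is an enlarged crop of the top view.

```bash
python3 - <<'E'
s=open('h.py').read()
s=s.replace("np.array(c['rotation'])","cv2.Rodrigues(np.float64(c['rotation']))[0]")
open('h.py','w').write(s)
E
python3 - <<'E'
from h import *
p,d=load('top')
cv2.imwrite('pics/topc.png',cv2.resize(p[160:290,155:415,::-1],None,fx=3,fy=3,interpolation=cv2.INTER_CUBIC))
p,d=load('side')
cv2.imwrite('pics/sidec.png',cv2.resize(p[155:380,180:380,::-1],None,fx=2.6,fy=2.6,interpolation=cv2.INTER_CUBIC))
E
```

```text
(no output)
```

View pics/topc.png

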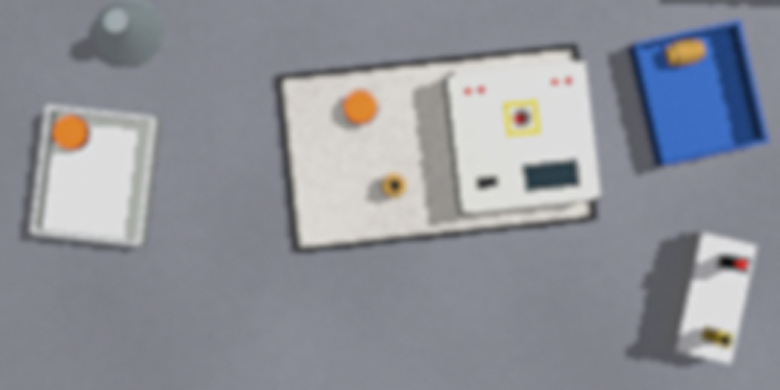

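View pics/sidec.png

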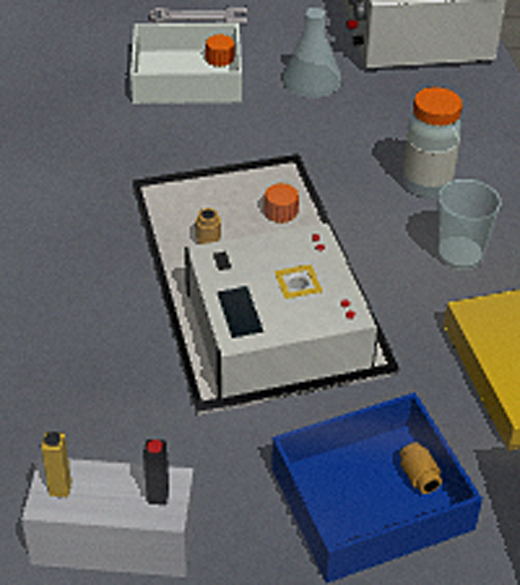

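The crop shows rig corners (278,78), (577,47), (597,216), (296,250); yellow square (521,118); cap top (360,107); coupling top (395,185). It also gives the bin rims, the stand top corners and the stylus top at about (726,340).

```bash
python3 - <<'E'
from h import *
np.set_printoptions(precision=4,suppress=True)
def T(pts,z): return onz('top',np.float64(pts)/3+[155-1/3,160-1/3],z)
def S(pts,z): return onz('side',np.float64(pts)/2.6+[180-.3,155-.3],z)
def rect(nm,P):
    print(nm,P[:,:2].mean(0),'edges',[(np.round(np.linalg.norm(e),4),np.round(np.degrees(np.arctan2(e[1],e[0])),1)) for e in (np.roll(P,-1,0)-P)[:,:2]])
rect('rig T',T([(278,78),(577,47),(597,216),(296,250)],.012))
rect('rig S',S([(135,182),(297,156),(397,369),(197,408)],.012))
rect('wb T',T([(45,105),(157,117),(141,246),(27,238)],.045))
rect('wb S',S([(133,26),(241,22),(242,70),(131,71)],.045))
rect('bb T',T([(632,45),(741,23),(767,142),(660,165)],.045))
rect('bb S',S([(274,436),(414,394),(480,496),(327,548)],.045))
rect('st T',T([(700,233),(757,245),(733,363),(678,350)],.065))
rect('st S',S([(40,457),(193,467),(187,528),(25,520)],.065))
rect('yel T',T([(504,102),(537,99),(540,133),(507,137)],.07))
rect('yel S',S([(275,271),(313,265),(322,291),(285,298)],.07))
print('cap',T([(360,107)],.034),S([(281,190)],.034))
print('coup',T([(395,185)],.046),S([(208,213)],.046))
print('sty',T([(726,340)],.132),S([(54,438)],.132), 'handle base S',S([(58,492)],.065))
print('drv',T([(741,264)],.132),S([(154,444)],.132))
# depth check
p,d=load('top')
for c in [(360,107),(395,185),(521,90),(726,340),(715,290)]:
    u=np.array(c)/3+[155-1/3,160-1/3]; i=np.round(u).astype(int); print(c,world('top',u,d[i[1],i[0]]))
E
```

```text
rig T [ 0.5463 -0.0275] edges [(np.float64(0.338), np.float64(-82.4)), (np.float64(0.1911), np.float64(-172.2)), (np.float64(0.3386), np.float64(97.9)), (np.float64(0.1931), np.float64(7.7))]
rig S [ 0.5452 -0.031 ] edges [(np.float64(0.1956), np.float64(7.9)), (np.float64(0.3384), np.float64(-82.3)), (np.float64(0.1973), np.float64(-172.9)), (np.float64(0.3358), np.float64(97.4))]
wb T [0.5031 0.3503] edges [(np.float64(0.1228), np.float64(-94.5)), (np.float64(0.1416), np.float64(174.9)), (np.float64(0.124), np.float64(87.5)), (np.float64(0.146), np.float64(-5.5))]
wb S [0.5049 0.3497] edges [(np.float64(0.1447), np.float64(-2.1)), (np.float64(0.114), np.float64(-96.0)), (np.float64(0.1401), np.float64(174.8)), (np.float64(0.106), np.float64(86.3))]
bb T [ 0.6123 -0.3136] edges [(np.float64(0.1238), np.float64(-77.0)), (np.float64(0.1345), np.float64(-166.9)), (np.float64(0.1214), np.float64(103.6)), (np.float64(0.1357), np.float64(14.1))]
bb S [ 0.6124 -0.3151] edges [(np.float64(0.1363), np.float64(13.2)), (np.float64(0.1152), np.float64(-75.2)), (np.float64(0.139), np.float64(-16
[... 574 characters left out ...]
64(98.5)), (np.float64(0.038), np.float64(6.1))]
yel S [ 0.5782 -0.1142] edges [(np.float64(0.0388), np.float64(6.0)), (np.float64(0.0364), np.float64(-85.7)), (np.float64(0.0372), np.float64(-172.0)), (np.float64(0.0376), np.float64(96.7))]
cap [[0.5877 0.0607 0.034 ]] [[0.5877 0.0645 0.034 ]]
coup [[0.5025 0.0203 0.046 ]] [[0.5019 0.0217 0.046 ]]
sty [[ 0.3505 -0.322   0.132 ]] [[ 0.3511 -0.3219  0.132 ]] handle base S [[ 0.3478 -0.3241  0.065 ]]
drv [[ 0.4291 -0.3366  0.132 ]] [[ 0.4277 -0.3365  0.132 ]]
(360, 107) [[0.5875 0.0607 0.0378]]
(395, 185) [[0.5025 0.0203 0.0456]]
(521, 90) [[ 0.6086 -0.1125  0.0698]]
(726, 340) [[ 0.35   -0.3237  0.126 ]]
(715, 290) [[ 0.3979 -0.3293  0.0593]]
```

Sizes and heights check out, and the two cameras agree to within about 3 mm. First move is to above the coupling.

apply_moves(
  commands=[
    [60, 0.5, -0.88, 0, 0.02],
    [60, 0.5, -0.88, 0, 0.02],
    [60, 0.5, -0.88, 0, 0.02],
    [60, 0.5, -0.88, 0, 0.02],
    [60, 0.5, -0.88, 0, 0.02],
    [60, 0.5, -0.88, 0, 0.02],
    [60, 0.5, -0.88, 0, 0.02],
    [60, 0.5, -0.88, 0, 0.02],
    [60, 0.5, -0.88, 0, 0.02],
    [60, 0.5, -0.88, 0, 0.02],
    [60, 0.46, -0.84, 0, 0.02],
    [60, 0, 0, 0, 0],
  ],
  newtons=20,
)

```text
clock: 1.6
position: [0.5032, 0.0168, 0.2266]
ee_rot: [0.283, 3.128, -0.003]
force: [-0.1, -0.4, -0.5]
width: 0.596
gripper_force: 0.0
```

```bash
python3 - <<'E'
from h import *
from scipy.spatial.transform import Rotation as R
o=observe(); print(o['clock'],o['position'],o['joints'],o['width']); print(R.from_rotvec(o['ee_rot']).as_matrix().round(3))
p,d=load('side')
cv2.imwrite('pics/sty.png',cv2.resize(p[315:352,180:255,::-1],None,fx=10,fy=10,interpolation=cv2.INTER_CUBIC))
E
```

```text
1.6 [0.50324478 0.01682643 0.22664572] [-0.44745858  0.23773771  0.37697037  1.88738673 -0.09848546  1.03433038
  1.36059261] 0.596132741972071
[[-0.984  0.179  0.001]
 [ 0.179  0.984 -0.002]
 [-0.001 -0.002 -1.   ]]
```

View pics/sty.png

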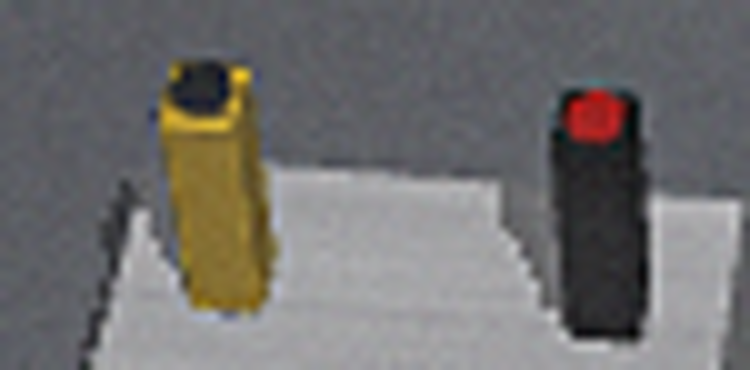

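The stylus's front top edge runs (160,130) to (240,128), with the back-right corner at (255,75). I'll compute its yaw while descending on the coupling.

```bash
python3 - <<'E'
from h import *
P=onz('side',np.array([(160,130),(240,128),(255,72),(172,65)])/10+[180-.05*9,315-.45],.13)
e=np.roll(P,-1,0)-P; print(P.mean(0),[(np.linalg.norm(v).round(4),np.degrees(np.arctan2(v[1],v[0])).round()) for v in e])
B=onz('side',np.array([(193,305),(265,310)])/10+[179.55,314.55],.065); print(B)
for yaw in(-30,-20,-10,0,10):
    a=np.radians(yaw); R=np.array([[np.cos(a),-np.sin(a)],[np.sin(a),np.cos(a)]])
    C=np.array([(-8,-8),(8,-8),(8,8),(-8,8)])/1000@R.T+[.351,-.3222]
    print(yaw,((proj('side',np.c_[C,np.full(4,.13)])-[179.55,314.55])*10).round().astype(int).tolist())
E
```

```text
[ 0.35047647 -0.32336654  0.13      ] [(np.float64(0.0159), np.float64(-5.0)), (np.float64(0.0137), np.float64(78.0)), (np.float64(0.0171), np.float64(168.0)), (np.float64(0.0159), np.float64(-97.0))]
[[ 0.34120679 -0.32608997  0.065     ]
 [ 0.35621106 -0.3290808   0.065     ]]
-30 [[154, 111], [224, 137], [264, 77], [196, 51]]
-20 [[158, 118], [233, 133], [261, 69], [186, 55]]
-10 [[162, 125], [242, 128], [256, 63], [178, 59]]
0 [[169, 130], [249, 122], [250, 58], [170, 65]]
10 [[176, 135], [256, 116], [242, 53], [164, 72]]
```

apply_moves(
  commands=[
    [60, -0.02, 0.07, -0.9, 0],
    [60, 0, 0, -0.9, 0],
    [60, 0, 0, -0.9, 0],
    [60, 0, 0, -0.5, 0],
    [60, 0, 0, -0.3, 0],
    [60, 0, 0, 0, 0],
  ],
)

```text
clock: 2.35
position: [0.4993, 0.0267, 0.0155]
ee_rot: [-0.27, -3.127, 0.001]
force: [-1.1, -0.3, 1.0]
width: 0.601
gripper_force: 0.0
```

Yaw of −10° is confirmed, which matches the present finger direction. Centre, then grip.

apply_moves(
  commands=[
    [60, 0.04, -0.09, -0.05, 0],
    [60, 0, 0, 0, 0],
    [20, 0, 0, 0, 0],
    [20, 0, 0, 0, 0],
    [20, 0, 0, 0, 0],
    [20, 0, 0, 0, 0],
  ],
)

```text
clock: 3.1
position: [0.5033, 0.0207, 0.0139]
ee_rot: [0.271, 3.13, 0.0]
force: [-0.3, -0.3, 2.2]
width: 0.301
gripper_force: 20.0
```

apply_moves(
  commands=[
    [20, 0, 0, 0.8, 0],
    [20, 0, 0, 1, 0],
    [20, 0.1, -0.4, 0.2, 0],
    [20, 0.21, -0.8, 0, 0],
    [20, 0.24, -0.9, 0, 0],
    [20, 0.24, -0.9, 0, 0],
    [20, 0.24, -0.9, 0, 0],
    [20, 0.24, -0.9, 0, 0],
    [20, 0.15, -0.6, 0, 0],
    [20, 0.09, -0.35, 0, 0],
    [20, 0, 0, 0, 0],
    [20, 0, 0, 0, 0],
  ],
)

```text
clock: 4.6
position: [0.5936, -0.3231, 0.1332]
ee_rot: [-0.27, -3.129, -0.002]
force: [0.5, -0.2, -1.6]
width: 0.299
gripper_force: 20.0
```

apply_moves(
  commands=[
    [20, 0, 0, -0.8, 0],
    [20, 0, 0, -0.7, 0],
    [20, 0, 0, -0.3, 0],
    [20, 0, 0, -0.13, 0],
    [20, 0, 0, 0, 0],
    [20, 0, 0, 0, 0],
    [45, 0, 0, 0, 0],
    [45, 0, 0, 0, 0],
    [45, 0, 0, 0, 0],
    [45, 0, 0, 0, 0],
  ],
)

```text
clock: 5.85
position: [0.5939, -0.3244, 0.018]
ee_rot: [0.271, 3.13, 0.0]
force: [0.1, -0.3, 0.4]
width: 0.451
gripper_force: 0.0
```

apply_moves(
  commands=[
    [45, 0, 0, 0.5, 0],
    [45, 0, 0, 0.9, 0],
    [45, 0, 0, 0.9, 0],
    [70, -0.01, 0.5, 0, 0],
    [70, -0.01, 0.9, 0, 0],
    [70, -0.01, 0.9, 0, 0],
    [70, -0.01, 0.9, 0, 0],
    [70, -0.02, 0.9, 0, 0],
    [70, -0.02, 0.9, 0, 0],
    [70, -0.02, 0.9, 0, 0],
    [70, 0, 0.55, 0, 0],
    [70, 0, 0, 0, 0],
  ],
)

```text
clock: 7.35
position: [0.5875, 0.0666, 0.1557]
ee_rot: [-0.262, -3.13, -0.002]
force: [0.4, -1.1, -0.0]
width: 0.699
gripper_force: 0.0
```

apply_moves(
  commands=[
    [70, 0, 0, -0.6, 0],
    [70, 0, 0, -0.8, 0],
    [70, 0, 0, -0.6, 0],
    [70, 0, 0, 0, 0],
  ],
)

```text
clock: 7.85
position: [0.5858, 0.061, 0.0338]
ee_rot: [-0.273, -3.125, 0.003]
force: [-0.6, -0.9, 1.8]
width: 0.699
gripper_force: 0.0
```

apply_moves(
  commands=[
    [70, 0.02, 0.02, -0.3, 0],
    [70, 0, 0, -0.05, 0],
    [70, 0, 0, 0, 0],
    [25, 0, 0, 0, 0],
    [25, 0, 0, 0, 0],
    [25, 0, 0, 0, 0],
    [25, 0, 0, 0, 0],
  ],
)

```text
clock: 8.72
position: [0.5892, 0.0638, 0.0152]
ee_rot: [0.271, 3.13, 0.0]
force: [-0.8, -0.1, 3.4]
width: 0.408
gripper_force: 20.0
```

apply_moves(
  commands=[
    [25, 0, 0, 0.5, 0],
    [25, 0, 0, 1, 0],
    [25, 0, 0, 0.8, 0],
    [25, -0.18, 0.5, 0, 0],
    [25, -0.32, 0.85, 0, 0],
    [25, -0.33, 0.9, 0, 0],
    [25, -0.33, 0.9, 0, 0],
    [25, -0.3, 0.8, 0, 0],
    [25, -0.19, 0.5, 0, 0],
    [25, -0.1, 0.27, 0, 0],
    [25, 0, 0, 0, 0],
    [25, 0, 0, 0, 0],
  ],
)

```text
clock: 10.22
position: [0.485, 0.345, 0.153]
ee_rot: [0.275, 3.129, -0.001]
force: [-0.2, -1.2, -0.6]
width: 0.408
gripper_force: 20.0
```

apply_moves(
  commands=[
    [25, 0, 0, -0.8, 0],
    [25, 0, 0, -0.8, 0],
    [25, 0, 0, -0.45, 0],
    [25, 0, 0, -0.2, 0],
    [25, 0, 0, 0, 0],
    [25, 0, 0, 0, 0],
  ],
)

```text
clock: 10.98
position: [0.4851, 0.3471, 0.0193]
ee_rot: [0.272, 3.128, 0.002]
force: [-0.2, 0.2, -0.3]
width: 0.41
gripper_force: 20.0
```

apply_moves(
  commands=[
    [25, 0, 0, -0.05, 0],
    [25, 0, 0, 0, 0],
    [52, 0, 0, 0, 0],
    [52, 0, 0, 0, 0],
    [52, 0, 0, 0, 0],
    [52, 0, 0, 0.5, 0],
    [52, 0, 0, 0.9, 0],
    [52, 0, 0, 0.9, 0],
    [52, 0, 0, 0.9, 0],
    [52, 0, 0, 0, 0],
  ],
)

```text
clock: 12.22
position: [0.4863, 0.3483, 0.2116]
ee_rot: [0.271, 3.124, 0.01]
force: [0.9, -0.1, -0.6]
width: 0.52
gripper_force: 0.0
```

```bash
python3 - <<'E'
from h import *
p,d=grab('side')
cv2.imwrite('pics/side1.png',cv2.resize(p[130:400,170:400,::-1],None,fx=2.2,fy=2.2,interpolation=cv2.INTER_CUBIC))
E
```

```text
(no output)
```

View pics/side1.png

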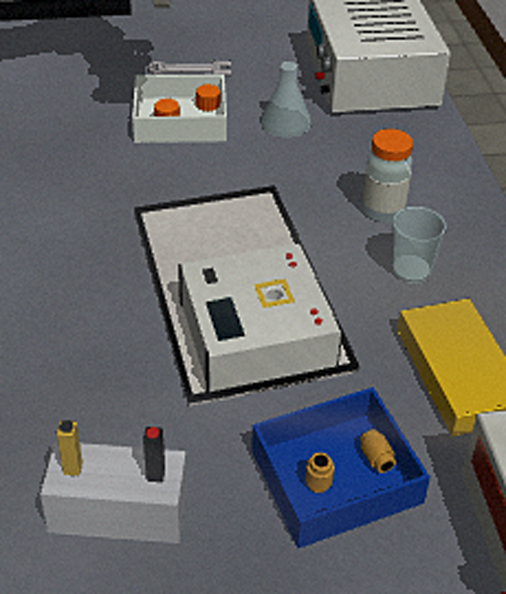

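Both parts lie in their bins: the cap in the white bin at about (166,107), the coupling standing in the blue bin at (320,470). Now the stylus.

apply_moves(
  commands=[
    [52, -0.1, -0.5, 0, 0],
    [52, -0.2, -1, 0, 0],
    [52, -0.2, -1, 0, 0],
    [52, -0.2, -1, 0, 0],
    [52, -0.2, -1, 0, 0],
    [52, -0.2, -1, 0, 0],
    [52, -0.2, -1, 0, 0],
    [52, -0.2, -1, 0, 0],
    [52, -0.2, -1, 0, 0],
    [52, -0.2, -1, 0, 0],
    [52, -0.2, -1, 0, 0],
    [52, -0.15, -0.65, 0, 0],
  ],
)

```text
clock: 13.78
position: [0.3473, -0.3242, 0.206]
ee_rot: [-0.274, -3.128, 0.0]
force: [-0.5, -0.2, -0.4]
width: 0.518
gripper_force: 0.0
```

apply_moves(
  commands=[
    [52, 0, 0, 0, 0],
    [52, 0, 0, 0, 0],
    [52, 0, 0, 0, 0],
  ],
)

```text
clock: 14.15
position: [0.3494, -0.3205, 0.2064]
ee_rot: [-0.268, -3.129, -0.002]
force: [-0.2, 0.9, -1.3]
width: 0.521
gripper_force: 0.0
```

apply_moves(
  commands=[
    [52, 0.03, -0.02, -0.6, 0],
    [52, 0, 0, -0.6, 0],
    [52, 0, 0, -0.5, 0],
    [52, 0, 0, -0.3, 0],
    [52, 0, 0, -0.09, 0],
    [52, 0, 0, 0, 0],
    [52, 0, 0, 0, 0],
  ],
)

```text
clock: 15.02
position: [0.3514, -0.3233, 0.0823]
ee_rot: [0.27, 3.129, -0.001]
force: [-1.1, 0.1, -0.0]
width: 0.518
gripper_force: 0.0
```

apply_moves(
  commands=[
    [0, 0, 0, 0, 0],
    [0, 0, 0, 0, 0],
    [0, 0, 0, 0, 0],
    [0, 0, 0, 0, 0],
    [0, 0, 0, 0, 0],
  ],
  newtons=35,
)

```text
clock: 15.65
position: [0.3509, -0.3224, 0.0814]
ee_rot: [-0.27, -3.13, -0.002]
force: [0.8, 4.8, 2.2]
width: 0.174
gripper_force: 35.0
```

apply_moves(
  commands=[
    [0, 0, 0, 0.2, 0],
    [0, 0, 0, 0.4, 0],
    [0, 0, 0, 0.6, 0],
    [0, 0, 0, 0.5, 0],
    [0, 0, 0, 0.4, 0],
    [0, 0, 0, 0, 0],
    [0, 0, 0, 0, 0],
  ],
)

```text
clock: 16.52
position: [0.3505, -0.3232, 0.2074]
ee_rot: [-0.272, -3.13, 0.0]
force: [0.5, 0.7, -0.3]
width: 0.177
gripper_force: 35.0
```

apply_moves(
  commands=[
    [0, 0.3, 0.28, 0, 0],
    [0, 0.6, 0.55, 0, 0],
    [0, 0.7, 0.65, 0, 0],
    [0, 0.7, 0.65, 0, 0],
    [0, 0.7, 0.65, 0, 0],
    [0, 0.5, 0.45, 0, 0],
    [0, 0.29, 0.25, 0, 0],
    [0, 0, 0, 0, 0],
    [0, 0, 0, 0, 0],
    [0, 0, 0, 0, 0],
  ],
)

```text
clock: 17.77
position: [0.5772, -0.1161, 0.2078]
ee_rot: [-0.275, -3.129, 0.0]
force: [0.0, 0.2, 0.0]
width: 0.168
gripper_force: 35.0
```

apply_moves(
  commands=[
    [0, 0, 0, -0.4, 0],
    [0, 0, 0, -0.2, 0],
    [0, 0, 0, 0, 0],
    [0, 0, 0, 0, 0],
  ],
)

```text
clock: 18.27
position: [0.5785, -0.1148, 0.1722]
ee_rot: [0.272, 3.129, -0.0]
force: [-0.4, -0.4, -0.5]
width: 0.173
gripper_force: 35.0
```

```bash
python3 - <<'E'
from h import *
o=observe(); print(o['position'],o['ee_rot'])
p,d=grab('side')
a=proj('side',[[.578,-.1145,.07],[*o['position'][:2],o['position'][2]-.0762]]); print(a)
u,v=a[0].astype(int); print(u-35,v-45)
cv2.imwrite('pics/tip.png',cv2.resize(p[v-45:v+25,u-35:u+35,::-1],None,fx=8,fy=8,interpolation=cv2.INTER_CUBIC))
E
```

```text
[ 0.5784685  -0.11479718  0.17220109] [ 2.71807945e-01  3.12903312e+00 -7.27081461e-05]
[[294.53103105 262.89660272]
 [295.12125816 255.57394048]]
259 217
```

View pics/tip.png

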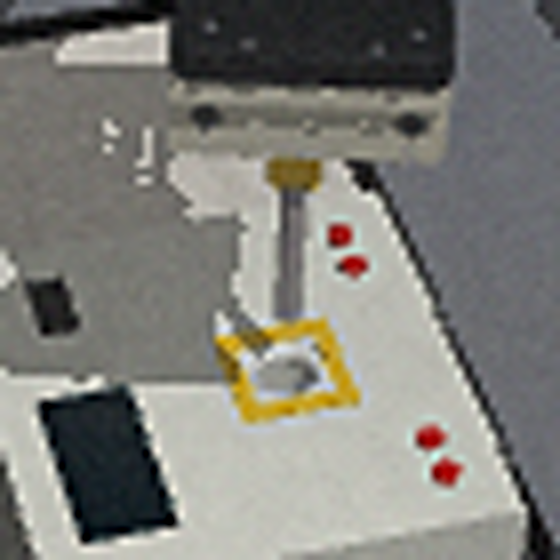

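The tip at about (289,316) sits right above the hole at (287,372), and is aligned to within about 1 mm. Lowering it now.

apply_moves(
  commands=[
    [0, 0, 0, -0.3, 0],
    [0, 0, 0, -0.25, 0],
    [0, 0, 0, -0.15, 0],
    [0, 0, 0, -0.06, 0],
    [0, 0, 0, 0, 0],
    [0, 0, 0, 0, 0],
  ],
)

```text
clock: 19.08
position: [0.5785, -0.1145, 0.1264]
ee_rot: [0.271, 3.129, 0.0]
force: [-0.8, -0.2, 1.1]
width: 0.172
gripper_force: 35.0
```

apply_moves(
  commands=[
    [0, 0, 0, -0.06, 0],
    [0, 0, 0, -0.04, 0],
    [0, 0, 0, 0, 0],
    [0, 0, 0, 0, 0],
    [0, 0, 0, 0, 0],
  ],
)

```text
clock: 19.7
position: [0.5787, -0.1146, 0.1204]
ee_rot: [0.271, 3.129, 0.0]
force: [0.1, 0.6, 4.7]
width: 0.173
gripper_force: 35.0
```

apply_moves(
  commands=[
    [0, 0, 0, -0.03, 0],
    [0, 0, 0, 0, 0],
    [0, 0, 0, 0, 0],
    [0, 0, 0, 0, 0],
  ],
)

```text
clock: 20.2
position: [0.5792, -0.1147, 0.1199]
ee_rot: [0.271, 3.127, 0.001]
force: [-3.5, 1.6, 19.7]
width: 0.171
gripper_force: 35.0
```

The button is bottomed at 19.7 N. I'll ease back slightly and confirm it holds steady.

apply_moves(
  commands=[
    [0, 0, 0, 0.012, 0],
    [0, 0, 0, 0, 0],
    [0, 0, 0, 0, 0],
    [0, 0, 0, 0, 0],
    [0, 0, 0, 0, 0],
    [0, 0, 0, 0, 0],
  ],
)

```text
clock: 20.95
position: [0.579, -0.1146, 0.1201]
ee_rot: [0.271, 3.128, 0.001]
force: [-3.1, 0.7, 13.3]
width: 0.173
gripper_force: 35.0
```

```bash
python3 - <<'E'
from h import *
o=observe(); print(o['force'],o['gripper_force'],o['position']); print(arm.sign_off())
E
```

```text
[-3.07898219  0.69161027 13.30954289] 34.997751116752625 [ 0.57904573 -0.11462375  0.12008162]
the job is handed in; nothing more can be done
None
```

I handed the job in at about 21 s of the 72 s: the coupling is in the blue bin, the cap in the white bin, and the gripped stylus is holding the reset button against its stop at about 13 N; no verdict was returned.

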